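Draw the bench pin out to the gauge and hold it

TASK

Press the holder's spring pedal down to its stop so that it kicks the nose of the wooden bench pin out of the holder, then let the pedal spring back up. Take hold of the pin and slide it straight out along the holder until its nose end stands exactly above the upright blade of the steel gauge; more than half of the pin then overhangs, so finish still holding it with the fingers, level, in line and at rest, with its tail still lying between the holder's rails and only your fingers and the holder carrying it. Never let the pin tip, and leave the tools lying around where they are.

Things in the scene. Friction and masses are not known exactly. Their poses are not given: they have to be found in the camera images.
- holder: Fixed pin holder, sliding roughly to the robot's left: dark wooden bed 205 mm long, 70 wide, top 60 mm above the bench, on a 225x96x8 mm foot. Steel rails 10 mm wide (tops at 78 mm) leave a channel 48 mm wide, open at both ends. Two cheeks 154 to 190 mm behind the mouth, 80 mm over all, rise to 136 mm. Origin: on the bench under the mouth edge's middle; x = slide-out direction, z up.
- holder_mouth (a point): Middle of the mouth edge of the bed's top, 60 mm above the bench; axes as the holder's.
- pedal (a joint): Spring pedal, hinged across the holder 172 mm behind the mouth, 126 mm up. 0 rad = up (rest), 0.72 = down on its stop; springs back. The pad goes down about 50 mm, at 3 N rising to 9 N. As it does, a roller arm under the hinge pushes the pin's tail forward until the nose stands about 34 mm out of the mouth; the pin stays there.
- pedal_pad (a point): Middle of the top face of the pedal's steel pad, 44 mm (along the slide) x 48 mm, behind the holder, about 238 mm behind the mouth; height about 154 mm up, about 105 mm at the stop. Moves with the pedal.
- pin: Loose bench pin: light wooden board 180 mm long, 44 wide, 16 thick, 0.13 to 0.25 kg, with a slot 8 mm wide, 28 deep in the middle of its nose end. Lies in the channel, 2 mm play each side, top 2 mm below the rail tops; at the start the nose is about flush with the mouth. Origin: middle of its underside; x towards the nose, z up. Balance point about 92 mm behind the nose.
- pin_nose (a point): Middle of the lower edge of the pin's nose end (90 mm ahead of the pin's origin); axes as the pin's.
- gauge: Fixed steel straightedge across the pin's path, 105 to 135 mm in front of the mouth: foot 30x140x8 mm with an upright blade in its middle, 4 mm thick, 140 mm long, top edge 30 mm above the bench (30 mm under the pin). Origin: middle of its underside; x as the holder's, y along the blade.
- gauge_edge (a point): Middle of the top edge of the gauge's blade, 30 mm above the bench; axes as the gauge's.
- pliers: Bystander: pliers 49x141x11 mm lying beside the holder on the robot's side. Origin: middle of its underside.
- brush: Bystander: oval bench brush 30x86x22 mm lying beyond the holder. Origin: middle of its underside.
- loupe: Bystander: black loupe, 34 mm across and 34 mm tall, standing beyond the pin's path. Origin: middle of its underside.
- tweezers: Bystander: tweezers 12x124x10 mm lying on the robot's side of the pin's path. Origin: middle of its underside.

How it is judged:
On the way, in this order (a step that is already met when the one before it is completed fails the run):
1. the pedal is pressed down to its stop (value of joint pedal above 0.66 rad), for 0.1 s.
2. the pedal has sprung back and the pin is drawn out past 60 mm with the fingers on it (value of joint pedal below 0.08 rad and x of pin_nose in the frame of holder_mouth above 0.06 m and contact force between the fingers and pin above 0.5 N), for 0.1 s.
At the end, for the whole second after the job is handed in: Fingers on the pin (over 0.5 N); nose within 6 mm of the blade along the slide and 8 mm of the holder's centre line; in line within 0.08 rad, level within 0.06 rad; underside -4 to +6 mm from the bed top; not touching the gauge; at rest; pedal back up (x of pin_nose in the frame of gauge_edge between -0.006 and 0.006 m and y of pin_nose in the frame of holder_mouth between -0.008 and 0.008 m and angle between the x axis of pin and the x axis of holder, either way round below 0.08 rad and angle between pin's own z axis and vertical below 0.06 rad and z of pin in the frame of holder_mouth between -0.004 and 0.006 m and contact force between the fingers and pin above 0.5 N and contact force between pin and gauge below 0.1 N and linear speed of pin below 0.02 m/s and value of joint pedal below 0.08 rad); the arm keeps its last pose, push and grip.
It fails at once if the pin tips (over 0.2 rad) or falls from the holder (angle between pin's own z axis and vertical above 0.2 rad or height (world z) of pin below 0.04 m).
It fails at once if a tool lying around is shifted by more than 20 mm (distance of any of pliers, brush, loupe, tweezers from where it was at the start of the episode above 0.02 m).
It also fails if it takes over 45 s, if anything falls off the work surface, if the arm or the gripper's body presses on something with over 40 N, if the wrist force passes 120 N, or if a joint passes its speed limit or range.

ROBOT

A 6-joint arm with a two-finger parallel gripper is mounted at the origin on a cart in front of the work surface, level with it; the furniture and walls round the work are solid. World frame = base frame: x ahead of the robot, y to its left, z up, the work surface at z = 0. Lengths are in m, angles in rad, forces in N, time in s.
With the tool pointing down it reaches from about 0.375 to 0.9 m from the base axis. Payload 3.1 kg.
Tool frame: the origin (TCP) lies at the centre of the arm's flange, where the gripper is bolted on; the fingertips stand robot.tip_extent ahead of it and the grasp point (between the pads) lies 164 mm ahead of it (robot.tip_extent is the distance from the TCP to the fingertips, in m); z points along the fingers, y is the line along which they close (so a half turn about z gives the same grasp; the last joint's range is limited). The gripper opens to 87 mm and grips with 3 to 60 N. Pads are 19 mm wide; open, the fingers measure 117 mm over their backs; the gripper's body (75 mm by 190 mm) begins 51 mm behind the grasp point.
Start: joints at [1.012, 0.527, 1.433, -0, 1.181, -0.178], TCP at [0.232, 0.58, 0.405] pointing down, gripper open.
Joint ranges: [-3.08, 3.08], [-0.75, 2.2], [0.22, 2.44], [-1.43, 4.57], [0, 2.65], [-2.85, 2.85]. Speed limits (rad/s): [2.79, 2.79, 3.14, 3.14, 3.14, 3.14].

INTERFACE

Orientations are given as a unit quaternion [x, y, z, w].
In Python, from rig import get_obs, camera, hand_in, cut_out, robot gives the robot as it stands.
- The arm moves only by the tool step_arm, never from a script. Its argument "rows" is a list of rows, each a list of 6 numbers: the shift along the world's x, y, z in m, then the turn, a rotation vector about the world's x, y, z in degrees. A call has 1 to 12 rows; each row shifts and turns the commanded pose from where the row before left it; what a row does not reach is not made up. A row lasts 1/8 s, in which the tool goes at most 62.5 mm and 10.7 degrees, less where a joint would pass 70% of its speed; a pose out of reach is approached as far as the arm can. A call is refused whole if a number of a shift passes 0.0625 or a number of a turn 10.7, either way. A call with a gripper value outside its range is refused whole. "jaw" is the finger opening in m, from 0 to 0.087, set as the call begins (left out, the last holds). The fingers move at their own pace and stop on an object; "squeeze" is the grip in N (left out, the last holds). Time passes only in rows, so rows that do not move let the fingers close. It gives the time, the measured TCP pose, the force, the opening and the grip force at its end, in the units of the state.
- get_obs(): the state, without advancing time (a new reading comes with each control period).
- camera(name): name is "scene" or "top" or "wrist"; returns a dict with "pixels" (400x640x3 uint8, blue, green, red), "depth" (400x640 float32, m along the optical axis (not along the pixel's ray), 0 where there is no reading), "fov_y" (degrees; the focal length in pixels is half the picture's height over the tangent of half this angle, whatever the lens; pixels are square), "cx", "cy" (the principal point, pixels), "extrinsics" (4x4, takes a point from camera to world coordinates); the wrist camera has in their place "mount" (4x4, takes a point from camera to tool coordinates, whose origin is the TCP and whose axes are the flange's). Camera axes: x right, y up, looking along -z (the intrinsics and any distortion apply to the point x, -y, -z); pixel columns grow to the right and rows downward; lengths in m; the calibration is good to about 2 mm. A picture is of the moment at which its call begins: read the wrist's pose just before it.
- hand_in(): hands the job in; it is judged then, once.
Trained networks look in the newest picture that a camera, given by its name, has taken for a name from the list of things; names that differ only in an ending like _2 or _b are one class to them, and where a whole thing is asked for, a point or a joint stands for the part that bears it (a point fixed in the world has none). Each returns a list of dicts, best first, with "confidence" (0 to 1); they miss things now and then, are a little off and sometimes report something else, mostly with a low value. They report only what shows in the picture. A call takes as long as a camera call.
- cut_out(label, camera): "region" (400x640 bool, what is visible of it) and "extent" ([centre column, centre row, width, height] in pixels, round what is visible of it).
The state is a dict: "time": time; "q": joint angles; "joint_velocities": joint speeds; "joint_torque": joint torques, N m; "position": TCP position; "tool_rot": TCP orientation; "ft_force": force on the tool from outside, world axes, zero at the start; "moment": the same for the moment, N m; "grip_width": finger opening in m; "grip_force": force on a finger pad.
Only numpy, scipy, OpenCV 4.12 (cv2) and the standard library are available. Lean on these libraries where they do the work, as an engineer would, in place of code of your own. Each camera call takes 0.05 s, during which the arm holds its last target. There are 200 camera calls.

## Working session

There is one attempt and no reset: what is moved stays moved. The work goes in short steps, Python scripts to look and compute and a tool call to move; the robot and the scene stay as the last step left them, time stands still between calls to the robot, and variables do not carry over. Pictures are saved under pics/ and viewed, at most 10 in all, crops included, and the job is handed in when it is done.

Besides the shell and the picture viewer there is one more tool, called after "Emit:" as name([rows], argument=value, ...), one row to a line, values as JSON. step_arm: Moves the arm, as the interface text tells. Its arguments: {"type":"object","properties":{"rows":{"type":"array"},"jaw":{"type":"number"},"squeeze":{"type":"number"}},"required":["rows"]}

```bash
mkdir -p pics; cat > h.py <<'E'
import numpy as np, cv2
from rig import *
def cloud(im,T=None):
    T=im["extrinsics"] if T is None else T
    f=200/np.tan(np.radians(im["fov_y"])/2); d=im["depth"]
    v,u=np.mgrid[0:400,0:640]
    P=np.stack([(u-im["cx"])/f*d,-(v-im["cy"])/f*d,-d],-1)
    return P@np.array(T)[:3,:3].T+np.array(T)[:3,3]
E
python3 - <<'E'
from h import *
print(robot.tip_extent, get_obs())
for n in ["scene","top"]:
    im=camera(n); cv2.imwrite(f"pics/{n}1.png",im["pixels"]); print(n,{k:v for k,v in im.items() if k not in("pixels","depth")})
    np.save(n+"1.npy",cloud(im)); P=cloud(im)
    for l in ["holder","pedal_pad","pin","gauge","pliers","brush","loupe","tweezers"]:
        for r in cut_out(l,n)[:2]:
            m=r["region"]&(im["depth"]>0); q=P[m]
            print(l,round(r["confidence"],2),np.round(r["extent"]),m.sum(),np.round(np.median(q,0),3),np.round(np.percentile(q,2,0),3),np.round(np.percentile(q,98,0),3)) if m.any() else None
E
```

```text
0.1822 {'time': 0.0, 'q': array([ 1.01151252e+00,  5.28450576e-01,  1.43389859e+00, -1.46064399e-05,
        1.18136696e+00, -1.78503560e-01]), 'joint_velocities': array([ 7.59306213e-04, -7.01936440e-04, -5.09710915e-05,  9.45908432e-04,
        1.56343705e-03, -1.30497894e-03]), 'joint_torque': array([-1.55751128e-03, -4.40050256e+01, -1.76586199e+01,  6.32878882e-02,
        5.83287387e-02, -1.55605203e-04]), 'position': array([0.23207015, 0.57994952, 0.40378197]), 'tool_rot': array([ 1.89239148e-01,  9.81930454e-01, -9.92745110e-04, -3.76545741e-04]), 'ft_force': array([0.35059457, 0.12056117, 0.33668716]), 'moment': array([-0.02185321, -0.02618997,  0.02444413]), 'grip_force': 0.0, 'grip_width': 0.08749150920921715}
scene {'fov_y': 49.03319698450977, 'cx': 315.9186046661469, 'cy': 196.96130336053594, 'extrinsics': array([[ 0.50922548,  0.64948759, -0.56467272,  0.07073362],
       [-0.86050424,  0.39559127, -0.32099844, -0.29757179],
       [ 0.01489509,  0.64936385,  0.76033198,  0.80195498],
       [ 0.        ,  0.        ,  0.        ,  1.        ]])}
holder 0.72 [338. 248. 
[... 1677 characters left out ...]
pin 0.95 [333. 217.  72.  34.] 1260 [ 0.529 -0.035  0.076] [ 0.499 -0.114  0.07 ] [0.557 0.044 0.08 ]
pin 0.42 [252. 247.  24.  56.] 651 [0.484 0.17  0.008] [0.422 0.151 0.003] [0.552 0.192 0.032]
gauge 0.57 [251. 244.  28.  57.] 710 [0.486 0.171 0.008] [ 0.422  0.148 -0.001] [0.555 0.195 0.032]
pliers 0.92 [344. 252.  54.  24.] 367 [ 0.432 -0.056  0.008] [ 0.422 -0.116  0.   ] [0.468 0.012 0.013]
brush 0.68 [320. 169.  32.  18.] 331 [ 0.658 -0.017  0.022] [ 0.642 -0.054  0.016] [0.675 0.02  0.026]
brush 0.16 [251. 247.  22.  56.] 671 [0.488 0.17  0.008] [0.42  0.151 0.002] [0.552 0.193 0.032]
loupe 0.41 [263. 184.  12.  12.] 104 [0.642 0.125 0.027] [ 0.619  0.11  -0.001] [0.651 0.138 0.035]
```

```bash
python3 - <<'E'
from h import *
a=[cv2.imread(f"pics/{n}1.png")[120:320,180:450] for n in("top","scene")]
cv2.imwrite("pics/a.png",cv2.resize(np.vstack(a),None,fx=1.5,fy=1.5,interpolation=2)[:600])
for n in("scene","top"):
    P=np.load(n+"1.npy").reshape(-1,3)
    box=(P[:,0]>.38)&(P[:,0]<.7)&(P[:,1]>-.3)&(P[:,1]<.26)
    for nm,lo,hi in[("rails",.073,.083),("pad",.135,.17),("blade",.022,.036)]:
        q=P[box&(P[:,2]>lo)&(P[:,2]<hi)]
        if nm=="blade": q=q[(q[:,1]>.13)&(q[:,0]<.58)]
        if nm=="rails": q=q[(q[:,1]>-.13)]
        r=cv2.minAreaRect(q[:,:2].astype(np.float32)); print(n,nm,len(q),np.round(cv2.boxPoints(r),3).tolist(),np.round(r[1],3),q.mean(0).round(4))
        d=q[:,:2]-q[:,:2].mean(0); _,s,V=np.linalg.svd(d,full_matrices=False); print("  dir",V[0].round(4))
E
```

```text
scene rails 2000 [[0.4819999933242798, 0.04800000041723251], [0.5059999823570251, -0.13899999856948853], [0.5820000171661377, -0.1289999932050705], [0.5569999814033508, 0.057999998331069946]] [0.076 0.188] [ 0.5287 -0.0295  0.0766]
  dir [ 0.1671 -0.9859]
scene pad 720 [[0.503000020980835, -0.10899999737739563], [0.5220000147819519, -0.20999999344348907], [0.6010000109672546, -0.19499999284744263], [0.5820000171661377, -0.09399999678134918]] [0.081 0.103] [ 0.5535 -0.1681  0.1494]
  dir [ 0.158  -0.9874]
scene blade 202 [[0.35100001096725464, 0.19099999964237213], [0.5249999761581421, 0.11100000143051147], [0.5580000281333923, 0.18299999833106995], [0.3840000033378601, 0.2619999945163727]] [0.079 0.191] [0.468  0.1857 0.0283]
  dir [-0.903   0.4297]
top rails 1775 [[0.47600001096725464, 0.04600000008940697], [0.5080000162124634, -0.1420000046491623], [0.5830000042915344, -0.1289999932050705], [0.5509999990463257, 0.057999998331069946]] [0.076 0.19 ] [ 0.5293 -0.0347  0.0767]
  dir [-0.1939  0.981 ]
top pad 589 [[0.5019999742507935, -0.10700000077486038], [0.5189999938011169, -0.20900000631809235], [0.5979999899864197, -0.19599999487400055], [0.5809999704360962, -0.09399999678134918]] [0.08  0.104] [ 0.5542 -0.1686  0.1495]
  dir [-0.1347  0.9909]
top blade 123 [[0.35100001096725464, 0.1889999955892563], [0.5230000019073486, 0.11100000143051147], [0.5559999942779541, 0.1850000023841858], [0.38499999046325684, 0.2630000114440918]] [0.081 0.188] [0.4754 0.1816 0.0292]
  dir [-0.9472  0.3206]
```

View pics/a.png

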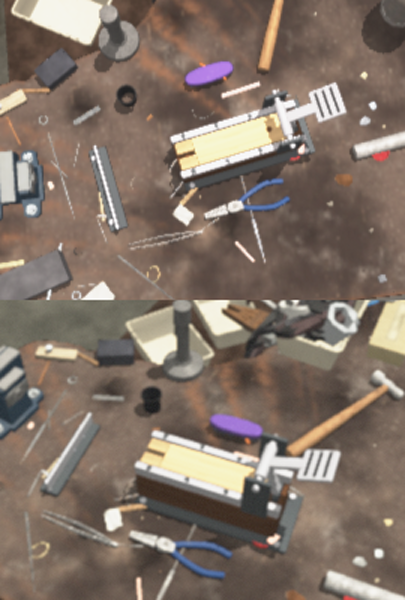

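```bash
cat >> h.py <<'E'
def fit(q,ext=None):
    # yaw of the tightest rectangle (1/99 percentiles), centre, size; x' near world +y
    best=None
    for a in np.radians(np.arange(70,125,.25)):
        c,s=np.cos(a),np.sin(a); X=q[:,0]*c+q[:,1]*s; Y=-q[:,0]*s+q[:,1]*c
        x=np.percentile(X,[1,99]);y=np.percentile(Y,[1,99]); A=(x[1]-x[0])*(y[1]-y[0])
        if best is None or A<best[0]: best=(A,np.degrees(a),x,y)
    A,a,x,y=best; c,s=np.cos(np.radians(a)),np.sin(np.radians(a)); X,Y=x.mean(),y.mean()
    return round(a,2),np.round([X*c-Y*s,X*s+Y*c],4),np.round([np.ptp(x),np.ptp(y)],4), np.round([x[1]*c-Y*s,x[1]*s+Y*c],4)
E
python3 - <<'E'
from h import *
for n in("scene","top"):
    P=np.load(n+"1.npy").reshape(-1,3); x,y,z=P.T
    print(n,"rails",fit(P[(z>.072)&(z<.083)&(y>-.09)&(y<.1)&(abs(x-.53)<.08)]))
    print("pad",fit(P[(z>.14)&(z<.17)&(y<-.165)&(y>-.3)&(abs(x-.56)<.1)]))
    print("gauge",fit(P[(z>.004)&(z<.036)&(y>.14)&(y<.21)&(abs(x-.485)<.085)]))
    print("blade",fit(P[(z>.024)&(z<.036)&(y>.14)&(y<.21)&(abs(x-.485)<.085)]))
    q=P[(z>.14)&(z<.17)&(y<-.165)&(y>-.3)&(abs(x-.56)<.1)]; print(q[:,2].min(),q[:,2].max(),np.median(q[:,2]))
E
```

```text
scene rails (np.float64(100.0), array([ 0.5282, -0.0214]), array([0.1405, 0.0674]), array([0.516 , 0.0478]))
pad (np.float64(97.5), array([ 0.5578, -0.1836]), array([0.0389, 0.0478]), array([ 0.5553, -0.1643]))
gauge (np.float64(96.75), array([0.488 , 0.1719]), array([0.0376, 0.1367]), array([0.4857, 0.1906]))
blade (np.float64(100.25), array([0.489 , 0.1708]), array([0.0056, 0.136 ]), array([0.4885, 0.1736]))
0.14378094647008643 0.16277560122447154 0.15485526986102627
top rails (np.float64(100.0), array([ 0.5267, -0.0208]), array([0.1406, 0.0669]), array([0.5145, 0.0484]))
pad (np.float64(96.75), array([ 0.5568, -0.1831]), array([0.0378, 0.0472]), array([ 0.5546, -0.1644]))
gauge (np.float64(96.0), array([0.4877, 0.172 ]), array([0.0554, 0.1402]), array([0.4848, 0.1995]))
blade (np.float64(100.5), array([0.4878, 0.1716]), array([0.0045, 0.1375]), array([0.4874, 0.1738]))
0.1428686990904824 0.1653033950707854 0.15396877922328067
```

```bash
python3 - <<'E'
from h import *
a=np.array([.232,.58]);b=np.array([.557,-.188]);L=np.linalg.norm(b-a);u=(b-a)/L
for n in("scene","top"):
    P=np.load(n+"1.npy").reshape(-1,3); d=P[:,:2]-a; t=d@u; w=abs(d@[-u[1],u[0]])
    m=(w<.13)&(P[:,2]<.5)
    print([round(float(P[m&(t>k-.05)&(t<=k+.05),2].max()),3) if (m&(t>k-.05)&(t<=k+.05)).any() else None for k in np.arange(0,.95,.1)])
E
```

```text
[-0.889, -0.888, 0.039, 0.111, 0.111, 0.033, 0.082, 0.137, 0.163, 0.162]
[0.396, 0.395, 0.043, 0.113, 0.114, 0.037, 0.083, 0.139, 0.165, 0.161]
```

Emit:
step_arm([
  [0.01,-0.03,0.01,0,0,-9],
  [0.02,-0.045,0,0,0,-10],
  [0.02,-0.045,0,0,0,-10],
  [0.02,-0.045,0,0,0,-10],
  [0.02,-0.045,0,0,0,-10],
  [0.02,-0.045,0,0,0,-9],
], jaw=0.0, squeeze=20)

```text
time: 1.65
position: [0.3427, 0.3239, 0.415]
tool_rot: [0.643, 0.765, 0.0, 0.0]
ft_force: [1.1, -0.1, -0.2]
grip_width: 0.0345
grip_force: 0.0
```

Emit:
step_arm([
  [0.02,-0.047,0,0,0,0],
  [0.02,-0.047,0,0,0,0],
  [0.02,-0.047,0,0,0,0],
  [0.02,-0.047,0,0,0,0],
  [0.02,-0.047,0,0,0,0],
  [0.02,-0.047,0,0,0,0],
  [0.02,-0.047,0,0,0,0],
  [0.02,-0.047,0,0,0,0],
  [0.02,-0.047,0,0,0,0],
  [0.02,-0.047,-0.02,0,0,0],
  [0.01,-0.03,-0.02,0,0,0],
  [0,0,0,0,0,0],
])

```text
time: 3.15
position: [0.5524, -0.177, 0.3731]
tool_rot: [0.643, 0.766, -0.0, -0.001]
ft_force: [-0.3, -0.1, 0.3]
grip_width: 0.0004
grip_force: 0.0
```

```bash
python3 - <<'E'
from h import *
o=get_obs(); print(o["position"],o["tool_rot"],o["ft_force"],o["grip_width"],o["q"])
from scipy.spatial.transform import Rotation as R
im=camera("wrist"); T=np.eye(4);T[:3,:3]=R.from_quat(o["tool_rot"]).as_matrix();T[:3,3]=o["position"]
P=cloud(im,T@im["mount"]).reshape(-1,3);x,y,z=P.T
q=P[(z>.135)&(z<.17)&(y<-.15)&(y>-.3)&(abs(x-.56)<.06)]
print(len(q),fit(q[q[:,1]<-.165]) if len(q) else 0)
q=P[(z>.072)&(z<.083)&(y>-.09)&(y<.1)&(abs(x-.53)<.08)]; print(len(q),fit(q) if len(q)>50 else 0)
cv2.imwrite("pics/w1.png",im["pixels"])
E
```

```text
[ 0.55244251 -0.17696608  0.37306682] [ 6.42790635e-01  7.66041110e-01 -3.17770026e-04 -1.05673760e-03] [-0.30592926 -0.08157257  0.3401648 ] 0.0004127205677882436 [-5.02495268e-01  5.05907039e-01  1.57985251e+00 -2.43939258e-04
  1.05802982e+00 -6.76899365e-01]
2959 (np.float64(97.25), array([ 0.5564, -0.1786]), array([0.0303, 0.0473]), array([ 0.5545, -0.1635]))
7756 (np.float64(98.5), array([ 0.533 , -0.0522]), array([0.0781, 0.0668]), array([ 0.5273, -0.0136]))
```

View pics/w1.png

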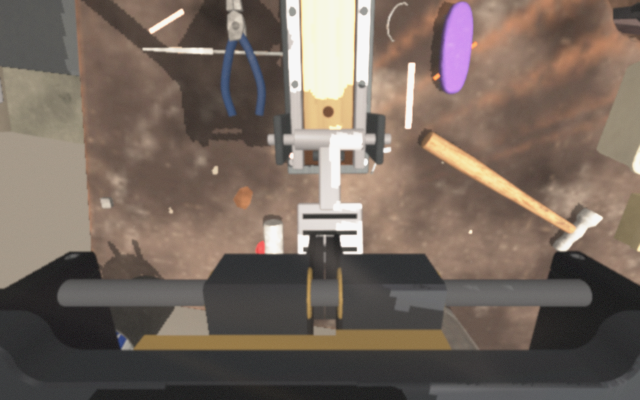

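Emit:
step_arm([
  [0.003,-0.01,-0.015,0,0,0],
  [0,0,-0.015,0,0,0],
  [0,0,-0.01,0,0,0],
  [0,0,-0.01,0,0,0],
  [0,0,-0.01,0,0,0],
  [0,0,-0.01,0,0,0],
  [0,0,0,0,0,0],
])

```text
time: 4.08
position: [0.5558, -0.1855, 0.305]
tool_rot: [0.641, 0.767, -0.0, 0.002]
ft_force: [-0.8, -3.0, 5.7]
grip_width: 0.0005
grip_force: 3.3
```

Emit:
step_arm([
  [0,0,-0.007,0,0,0],
  [0,0,-0.005,0,0,0],
  [0,0,0,0,0,0],
])

```text
time: 4.45
position: [0.5556, -0.1845, 0.2935]
tool_rot: [0.642, 0.767, 0.001, 0.001]
ft_force: [-1.1, 1.3, 9.4]
grip_width: 0.0006
grip_force: 4.1
```

Emit:
step_arm([
  [0,0,-0.004,0,0,0],
  [0,0,0,0,0,0],
])

```text
time: 4.7
position: [0.5555, -0.184, 0.2898]
tool_rot: [0.642, 0.767, 0.001, 0.0]
ft_force: [-0.5, 1.6, 10.1]
grip_width: 0.0005
grip_force: 4.3
```

Emit:
step_arm([
  [0,0,-0.004,0,0,0],
  [0,0,0,0,0,0],
])

```text
time: 4.95
position: [0.5555, -0.1839, 0.2888]
tool_rot: [0.642, 0.767, 0.001, 0.001]
ft_force: [-4.5, 3.5, 27.3]
grip_width: 0.0007
grip_force: 11.6
```

Emit:
step_arm([
  [0,0,-0.003,0,0,0],
  [0,0,0,0,0,0],
])

```text
time: 5.2
position: [0.5555, -0.1837, 0.2883]
tool_rot: [0.641, 0.767, 0.001, 0.001]
ft_force: [-7.6, 5.9, 40.9]
grip_width: 0.0006
grip_force: 17.8
```

Emit:
step_arm([
  [0,0,0.01,0,0,0],
  [0,0,0.03,0,0,0],
  [0,0,0.03,0,0,0],
  [0,0,0.03,0,0,0],
  [-0.003,0.015,0.02,0,0,0],
  [-0.008,0.045,0,0,0,0],
  [-0.008,0.045,0,0,0,0],
  [-0.008,0.045,0,0,0,0],
  [0,0,0,0,0,0],
], jaw=0.075)

```text
time: 6.32
position: [0.5264, -0.0309, 0.401]
tool_rot: [0.64, 0.769, -0.0, -0.002]
ft_force: [0.7, -0.3, 0.8]
grip_width: 0.0742
grip_force: 0.0
```

```bash
cat > look.py <<'E'
from h import *
from scipy.spatial.transform import Rotation as R
import sys
o=get_obs(); print(o["position"],o["tool_rot"],o["ft_force"],o["grip_width"],o["grip_force"])
T=np.eye(4);T[:3,:3]=R.from_quat(o["tool_rot"]).as_matrix();T[:3,3]=o["position"]
for n in("wrist","top","scene"):
    im=camera(n); P=cloud(im,T@im["mount"] if n=="wrist" else None)
    cv2.imwrite(f"pics/{n}_{sys.argv[1]}.png",im["pixels"])
    np.save(f"{n}_{sys.argv[1]}.npy",P)
    Q=P.reshape(-1,3); pad=Q[(Q[:,2]>.13)&(Q[:,2]<.17)&(abs(Q[:,0]-.557)<.02)&(abs(Q[:,1]+.185)<.01)]
    print(n,"pad z",np.median(pad[:,2]) if len(pad) else None)
    for l in("pin","gauge"):
        for r in cut_out(l,n)[:1]:
            m=r["region"]&(im["depth"]>0); q=P[m]; 
            q=q[(q[:,2]>.068)&(q[:,2]<.082)] if l=="pin" else q[(q[:,2]>.024)&(q[:,2]<.036)]
            if len(q)>20: print(l,round(r["confidence"],2),len(q),fit(q))
E
python3 look.py b
```

```text
[ 0.52635352 -0.03091579  0.40100866] [ 6.39773888e-01  7.68560036e-01 -3.60324062e-04 -2.17084260e-03] [ 0.7118798  -0.26202383  0.78063496] 0.0741902915130349 0.0
wrist pad z None
pin 0.88 6909 (np.float64(100.0), array([ 0.5236, -0.0016]), array([0.1739, 0.0425]), array([0.5085, 0.084 ]))
top pad z 0.15491578950457807
gauge 0.82 107 (np.float64(100.5), array([0.4864, 0.1713]), array([0.0044, 0.1344]), array([0.486 , 0.1735]))
scene pad z 0.1553756558968995
pin 0.74 1583 (np.float64(100.25), array([ 0.525 , -0.0039]), array([0.1761, 0.0499]), array([0.5094, 0.0827]))
gauge 0.87 139 (np.float64(100.25), array([0.4871, 0.1704]), array([0.0059, 0.1344]), array([0.4866, 0.1733]))
```

View pics/wrist_b.png

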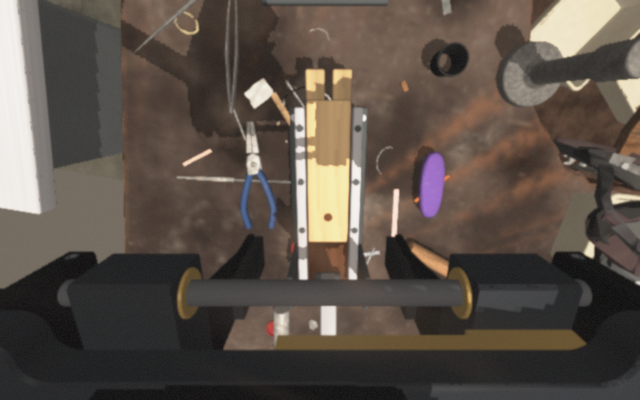

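```bash
python3 - <<'E'
from h import *
for n in("wrist_b","top_b","scene_b"):
    Q=np.load(n+".npy").reshape(-1,3)
    m=(Q[:,2]>.045)&(Q[:,2]<.3)&(Q[:,0]>.36)&(Q[:,0]<.64)&(Q[:,1]>.095)&(Q[:,1]<.24)
    print(n,m.sum(),Q[m].min(0) if m.any() else 0,Q[m].max(0) if m.any() else 0)
    m=(Q[:,2]>.1)&(Q[:,2]<.3)&(Q[:,0]>.36)&(Q[:,0]<.64)&(Q[:,1]>.02)&(Q[:,1]<.095); print(m.sum())
E
```

```text
wrist_b 0 0 0
307
top_b 0 0 0
0
scene_b 0 0 0
0
```

Emit:
step_arm([
  [-0.005,0.033,0,0,0,0],
  [-0.005,0.033,0,0,0,0],
  [-0.005,0.033,-0.02,0,0,0],
  [0,0,-0.04,0,0,0],
  [0,0,-0.03,0,0,0],
  [0,0,0,0,0,0],
])

```text
time: 7.52
position: [0.5126, 0.064, 0.3099]
tool_rot: [0.642, 0.767, -0.002, -0.002]
ft_force: [-0.2, 0.6, -0.3]
grip_width: 0.075
grip_force: 0.0
```

```bash
python3 look.py c
```

```text
[0.51261534 0.06395858 0.30987697] [ 0.64182127  0.76684942 -0.00153881 -0.00224879] [-0.18432702  0.55392853 -0.34619451] 0.07497593072810738 0.0
wrist pad z None
pin 0.61 6002 (np.float64(100.75), array([0.5193, 0.0223]), array([0.13  , 0.0425]), array([0.5072, 0.0862]))
gauge 0.72 1024 (np.float64(100.25), array([0.4875, 0.1719]), array([0.0041, 0.1355]), array([0.4871, 0.1739]))
top pad z 0.15549444366122245
pin 0.89 774 (np.float64(101.0), array([ 0.5292, -0.0398]), array([0.1026, 0.0418]), array([0.5194, 0.0106]))
scene pad z 0.1552575264778283
pin 0.85 1447 (np.float64(100.5), array([ 0.5252, -0.0048]), array([0.1734, 0.0436]), array([0.5094, 0.0805]))
gauge 0.96 115 (np.float64(100.0), array([0.474 , 0.1677]), array([0.0057, 0.1066]), array([0.4735, 0.1705]))
```

View pics/wrist_c.png

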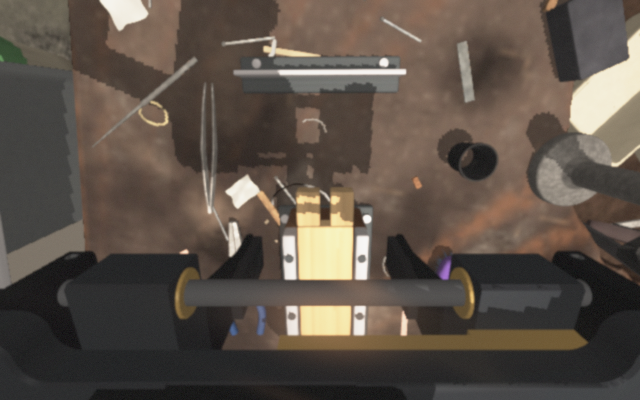

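Emit:
step_arm([
  [-0.002,0.006,-0.02,0,0,0],
  [0,0,-0.025,0,0,0],
  [0,0,-0.02,0,0,0],
  [0,0,-0.013,0,0,0],
  [0,0,0,0,0,0],
])

```text
time: 8.6
position: [0.5111, 0.0702, 0.2332]
tool_rot: [0.642, 0.767, -0.0, -0.001]
ft_force: [-0.4, 0.1, -0.5]
grip_width: 0.0753
grip_force: 0.0
```

Emit:
step_arm([
  [0,0,0,0,0,0],
  [0,0,0,0,0,0],
  [0,0,0,0,0,0],
  [0,0,0,0,0,0],
  [0,0,0,0,0,0],
  [0,0,0,0,0,0],
], jaw=0.03, squeeze=20)

```text
time: 9.35
position: [0.5113, 0.0702, 0.2341]
tool_rot: [0.642, 0.767, 0.0, 0.0]
ft_force: [-0.4, 0.4, 4.2]
grip_width: 0.0438
grip_force: 20.0
```

Emit:
step_arm([
  [0,0,0.001,0,0,0],
  [-0.0007,0.004,0,0,0,0],
  [-0.0018,0.01,0,0,0,0],
  [-0.0018,0.01,0,0,0,0],
  [-0.0018,0.01,0,0,0,0],
  [-0.0018,0.01,0,0,0,0],
  [-0.0018,0.01,0,0,0,0],
  [-0.0018,0.01,0,0,0,0],
  [-0.001,0.006,0,0,0,0],
  [0,0,0,0,0,0],
  [0,0,0,0,0,0],
])

```text
time: 10.72
position: [0.4988, 0.1401, 0.2347]
tool_rot: [0.642, 0.767, -0.0, 0.0]
ft_force: [-0.6, -0.5, -0.7]
grip_width: 0.0438
grip_force: 20.0
```

```bash
python3 look.py d
```

```text
[0.49881477 0.14009276 0.23473915] [ 6.41606777e-01  7.67033729e-01 -5.43158901e-06  4.65983776e-05] [-0.59923619 -0.52990424 -0.70128816] 0.043814903018236144 19.994436018168926
wrist pad z None
pin 0.55 5095 (np.float64(99.5), array([0.5008, 0.1283]), array([0.0571, 0.0427]), array([0.4961, 0.1565]))
gauge 0.96 1723 (np.float64(100.25), array([0.4877, 0.1722]), array([0.0042, 0.1345]), array([0.4874, 0.1743]))
top pad z 0.15470977219781512
pin 0.58 996 (np.float64(99.75), array([0.5154, 0.0407]), array([0.1241, 0.0432]), array([0.5049, 0.1019]))
scene pad z 0.15548612554793123
pin 0.77 1313 (np.float64(100.5), array([0.5161, 0.0525]), array([0.15  , 0.0457]), array([0.5024, 0.1263]))
gauge 0.64 48 (np.float64(100.0), array([0.4411, 0.162 ]), array([0.0055, 0.0418]), array([0.4407, 0.1647]))
```

View pics/wrist_d.png

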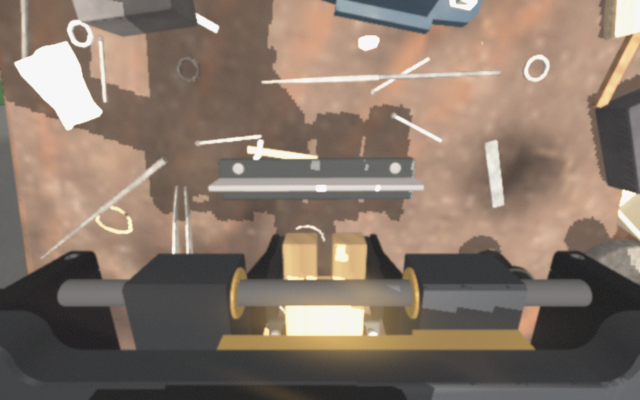

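View pics/scene_d.png

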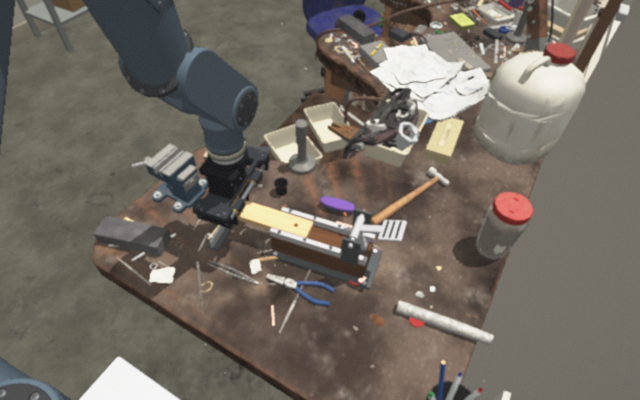

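Emit:
step_arm([
  [-0.001,0.006,0,0,0,0],
  [-0.001,0.006,0,0,0,0],
  [-0.0009,0.0045,0,0,0,0],
  [0,0,0,0,0,0],
  [0,0,0,0,0,0],
  [0,0,0,0,0,0],
])

```text
time: 11.92
position: [0.4959, 0.1566, 0.2348]
tool_rot: [0.642, 0.767, 0.0, 0.0]
ft_force: [-0.5, -0.0, -0.7]
grip_width: 0.0439
grip_force: 20.0
```

```bash
python3 look.py e; python3 - <<'E'
from h import *
# profile along slide direction
a=np.radians(100.2);c,s=np.cos(a),np.sin(a);M=np.array([.515,.048])
for n in("wrist_e","top_e","scene_e","wrist_d"):
    Q=np.load(n+".npy").reshape(-1,3); d=Q[:,:2]-M; X=d@[c,s];Y=d@[-s,c]
    for nm,m in (("pin side lobes",(abs(abs(Y)-.012)<.006)&(Q[:,2]>.07)&(Q[:,2]<.082)&(abs(X-.03)<.12)),("blade",(Q[:,2]>.026)&(Q[:,2]<.034)&(abs(X-.125)<.02)&(abs(Y)<.08))):
        print(n,nm,m.sum(),np.percentile(X[m],[0,1,50,99,100]).round(4) if m.any() else 0, np.median(Q[m,2]) if m.any() else 0)
E
```

```text
[0.49591456 0.15662806 0.23475029] [6.41634752e-01 7.67010328e-01 2.77014444e-05 2.91818789e-05] [-0.54431296 -0.01742921 -0.65179358] 0.04385401881011125 19.994339598342776
wrist pad z None
pin 0.79 5111 (np.float64(100.5), array([0.498 , 0.1449]), array([0.057 , 0.0429]), array([0.4928, 0.1729]))
gauge 0.74 1732 (np.float64(100.25), array([0.4877, 0.1724]), array([0.0041, 0.1358]), array([0.4873, 0.1744]))
top pad z 0.15497825643193974
pin 0.58 1029 (np.float64(100.25), array([0.5125, 0.0589]), array([0.1261, 0.0441]), array([0.5013, 0.1209]))
scene pad z 0.1552938911841787
pin 0.55 1316 (np.float64(100.0), array([0.5122, 0.0689]), array([0.1505, 0.0448]), array([0.4991, 0.143 ]))
gauge 0.59 53 (np.float64(98.5), array([0.443 , 0.1626]), array([0.0055, 0.0458]), array([0.4426, 0.1654]))
wrist_e pin side lobes 3105 [0.0688 0.0698 0.1103 0.1269 0.1273] 0.07712157828730581
wrist_e blade 1544 [0.1249 0.1252 0.1279 0.1293 0.1297] 0.03023415279045437
top_e pin side lobes 548 [-0.0532 -0.0523  0.0116  0.0757  0.0788] 0.0760584400380857
top_e blade 0 0 0
scene_e pin side lobes 679 [-0.055  -0.0543  0.0199  0.0967  0.1005] 0.07620158862173931
scene_e blade 45 [0.123  0.1231 0.1248 0.1279 0.1281] 0.028691854181453702
wrist_d pin side lobes 3099 [0.0521 0.053  0.0936 0.1101 0.1105] 0.07711265767758974
wrist_d blade 1589 [0.1248 0.125  0.1275 0.1292 0.1295] 0.03023173565247189
```

View pics/wrist_e.png

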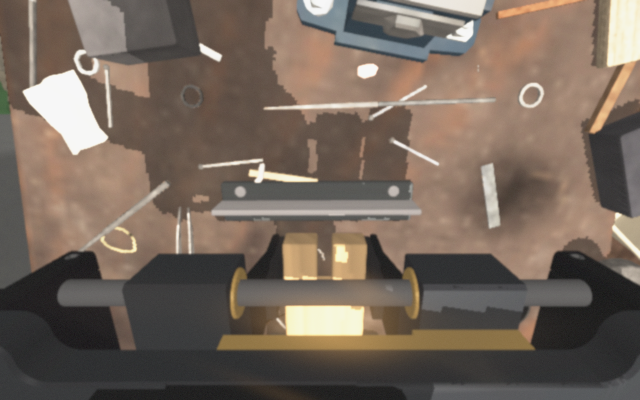

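```bash
python3 -c "
from rig import *
print(hand_in())"
```

```text
the job is handed in; nothing more can be done
None
```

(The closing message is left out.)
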